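# Tip a kit carton over and seat it in the scanning bay

### The arm

A 6-joint arm with a two-finger parallel gripper is mounted at the origin on the work surface. World frame = base frame: x ahead of the robot, y to its left, z up, the work surface at z = 0. Lengths are in m, angles in rad, forces in N, time in s.
With the tool pointing down it reaches from about 0.35 to 0.725 m from the base axis. Payload 4.3 kg.
Tool frame: the origin (TCP) lies at the very end of the fingers, on their centre line; the grasp point (between the pads) lies 19 mm behind it; z points along the fingers, y is the line along which they close (so a half turn about z gives the same grasp; the last joint's range is limited). The gripper opens to 85 mm and grips with 20 to 120 N. Pads are 22 mm wide; open, the fingers measure 114 mm over their backs; the gripper's body (76 mm by 85 mm) begins 54 mm behind the grasp point. The pads swing forward as they close: fully open they stand 13 mm farther back than shut.
Start: joints at [-1.376, 0.377, 0.081, 1.274, 0, 1.46], TCP at [0.173, -0.549, 0.199] pointing down, gripper open.
Joint ranges: [-2.72, 2.72], [-0.84, 1.66], [-1.02, 1.22], [-1.77, 2.12], [-1.37, 1.28], [-3.14, 3.14]. Speed limits (rad/s): [2.57, 2.57, 3.14, 3.14, 3.14, 3.14].

### API

Orientations are given as a unit quaternion [w, x, y, z].
In Python, from bench import * gives the robot as it stands.
- The arm moves only by the tool move_arm, never from a script. Its argument "motion" is a list of rows, each an object of numbers: "dx", "dy", "dz": the shift along the tool's x, y, z in cm; "twist": the turn about the tool's z in rad. A call has 1 to 12 rows; each row shifts and turns the commanded pose from where the row before left it, along the tool's axes as they then stand; what a row does not reach is not made up. A row lasts 1/12 s, in which the tool goes at most 41.7 mm and 7.16 degrees, less where a joint would pass 70% of its speed; a pose out of reach is approached as far as the arm can. A call is refused whole if a number of a shift passes 4.17 or a number of a turn 0.125, either way. A call with a gripper value outside its range is refused whole. "gripper" is the finger opening in cm, from 0 to 8.54, set as the call begins (left out, the last holds). The fingers move at their own pace and stop on an object; "force" is the grip in N (left out, the last holds). Time passes only in rows, so rows that do not move let the fingers close. It gives the time, the measured TCP pose, the force, the opening and the grip force at its end, in the units of the state.
- state(): the state, without advancing time (a new reading comes with each control period).
- snapshot(name): name is "scene" or "top" or "wrist"; returns the picture (480x640x3 uint8, blue, green, red); there is no depth.
- calibration(name): a dict with "fx", "fy", "cx", "cy" (pixels), "rvec" (rotation vector, rad) and "tvec" (3), from world to camera coordinates, as OpenCV has them; the wrist camera has in their place "T_tool_cam" (4x4, takes a point from camera to tool coordinates, whose origin is the TCP and whose axes are the flange's). Camera axes: x right, y down, z forward; pixel columns grow to the right and rows downward; lengths in m; the calibration is good to about 2 mm. A picture is of the moment at which its call begins: read the wrist's pose just before it. calibration takes no time and is no camera call.
- finish_job(): hands the job in; it is judged then, once.
Trained networks look in the newest picture that a camera, given by its name, has taken for a name from the list of things; names that differ only in an ending like _2 or _b are one class to them, and where a whole thing is asked for, a point or a joint stands for the part that bears it (a point fixed in the world has none). Each returns a list of dicts, best first, with "score" (0 to 1); they miss things now and then, are a little off and sometimes report something else, mostly with a low value. They report only what shows in the picture. A call takes as long as a camera call. They do not tell look-alikes from the thing itself.
- search_frame(thing, camera): "rect" ([centre column, centre row, width, height] as shares, 0 to 1, of the picture: columns of its width, rows of its height, round what is visible of it).
- cut_out(thing, camera): "pixels" (480x640 bool, what is visible of it) and "rect" ([centre column, centre row, width, height] as shares, 0 to 1, of the picture: columns of its width, rows of its height, round what is visible of it).
- mark_of(thing, camera): "location" ([row, column] as shares, 0 to 1, of the picture: columns of its width, rows of its height: a listed point, or the origin of a listed thing).
The state is a dict: "time_s": time; "joint_positions": joint angles; "dq": joint speeds; "effort": joint torques, N m; "position": TCP position; "tcp_rot": TCP orientation; "force": force on the tool from outside, world axes, zero at the start; "moment": the same for the moment, N m; "finger_gap": opening from 0.0 (shut) to 1.0 (fully open); "grasp_force": force on a finger pad.
Only numpy, scipy, OpenCV 4.12 (cv2) and the standard library are available. Lean on these libraries where they do the work, as an engineer would, in place of code of your own. Each camera call takes 0.05 s, during which the arm holds its last target. There are 200 camera calls.

### The job

The tall test-kit carton stands on end in front of the scanner's bay. Tip it over towards the bay by pushing it high up, so that it lies flat with its former top end pointing at the end stop, then slide it along the bench between the two rails until it is fully home against the end stop, and press it there for a moment with a steady push of about 10 N before backing away. Being pressed or bumped against the stop with more than 18 N would crush the carton, so push slowly and gently, and leave the rack, bottle and jar where they are.

Things in the scene. Friction and masses are not known exactly. Their poses are not given: they have to be found in the camera images.
- bay: Scanning bay, fixed: two grey rails 30 mm high on the bare bench. Origin on the bench on its centre line; local -y is the way in, z up. Inner rail faces at local x = +-55.5 mm (throat +-54) from y = -180 to -70 mm, then flared out 23 degrees to a mouth 156 mm wide at y = -15 mm. A rigid black scanner stand 190 mm high stands beyond the end stop (y below -195 mm).
- end_stop: Rigid aluminium end stop across the bay's closed end, 128 mm wide, 50 mm high, fixed. Origin on the bench at the centre of the face that the carton meets (bay local x = 0, y = -180 mm); axes as the bay's.
- carton: Loose white kit carton with a green band round its foot: 100 (its x) x 64 (its y) x 180 mm (its z), 0.26 to 0.44 kg evenly spread; crushed above 18 N at the end stop, dented by pushes or knocks above 30 N. Origin: centre of its foot. Starts upright, 210 to 260 mm from the bay's origin on the open (+y) side, its broad -y face to the bay within 7 degrees. About 1 to 4 N slides it on the bench.
- carton_center (a point): Centre of the carton, 90 mm above its foot; axes as the carton's. Once it is tipped towards the bay its +y face is up, its z points into the bay and its foot end is the end to push. Fully home, this centre is at bay local y = -90 mm, 32 mm above the bench.
- tube_rack: A bystander: loose white tube rack, 75 by 110 by 22 mm, with four capped tubes up to 72 mm high; origin at the centre of its underside.
- reagent_bottle: A bystander: loose small amber bottle, 48 mm in diameter, 85 mm high; origin at the centre of its underside.
- jar: A bystander: loose white jar, 56 mm in diameter, 60 mm high; origin at the centre of its underside.
Things that resemble listed ones, but are neither listed nor needed, are in the scene too. Leave any purple, turquoise or yellow look-alike of the carton alone.

How it is judged:
By the outcome, as a careful person would: the job done as asked, in the order asked, and still so for the second after the job is handed in, with the robot touching nothing.
It also fails if it takes over 70 s, if anything falls off the work surface, if the arm or the gripper's body presses on something with over 40 N, if the wrist force passes 120 N, or if a joint passes its speed limit or range.

## Working session

There is one attempt and no reset: what is moved stays moved. The work goes in short steps, Python scripts to look and compute and a tool call to move; the robot and the scene stay as the last step left them, time stands still between calls to the robot, and variables do not carry over. Pictures are saved under pics/ and viewed, at most 10 in all, crops included, and the job is handed in when it is done.

Besides the shell and the picture viewer there is one more tool, called after "Call:" by a JSON object that holds its "op" and its "data". move_arm: Moves the arm, as the interface text tells. Its arguments: {"type":"object","properties":{"motion":{"type":"array"},"gripper":{"type":"number"},"force":{"type":"number"}},"required":["motion"]}

```bash
mkdir -p pics; cat > h.py <<'E'
from bench import *
import numpy as np, cv2
def cal(n):
    c=calibration(n);K=np.array([[c['fx'],0,c['cx']],[0,c['fy'],c['cy']],[0,0,1.]])
    return K,cv2.Rodrigues(np.array(c['rvec'],float))[0],np.array(c['tvec'],float).ravel()
def ray(n,u,v,z):
    K,R,t=cal(n);d=R.T@np.linalg.inv(K)@[u,v,1];o=-R.T@t
    return o+d*(z-o[2])/d[2]
def proj(n,P):
    K,R,t=cal(n);p=(R@np.atleast_2d(P).T).T+t;p=p@K.T;return p[:,:2]/p[:,2:]
E
python3 - <<'E'
from h import *
for n in('scene','top'):
    im=snapshot(n);cv2.imwrite(f'pics/{n}0.png',im)
    for t in('bay','end_stop','carton','carton_center','tube_rack','reagent_bottle','jar'):
        for m in mark_of(t,n)[:4]:
            v,u=m['location'][0]*480,m['location'][1]*640
            z=.09 if t=='carton_center' else 0
            print(n,t,round(m['score'],2),round(u),round(v),ray(n,u,v,z).round(3))
print(state())
E
```

```text
scene end_stop 0.73 225 329 [ 0.629 -0.166  0.   ]
scene carton 0.93 478 275 [0.676 0.335 0.   ]
scene carton 0.85 401 245 [0.541 0.235 0.   ]
scene carton 0.83 328 218 [0.397 0.124 0.   ]
scene carton 0.75 386 196 [0.372 0.281 0.   ]
scene carton_center 0.85 406 211 [0.54  0.237 0.09 ]
scene carton_center 0.83 391 161 [0.364 0.29  0.09 ]
scene carton_center 0.78 489 241 [0.678 0.34  0.09 ]
scene carton_center 0.69 325 187 [0.404 0.115 0.09 ]
scene tube_rack 0.93 327 370 [ 0.779 -0.027 -0.   ]
scene reagent_bottle 0.77 237 261 [ 0.461 -0.102  0.   ]
scene jar 0.93 424 312 [ 0.723  0.188 -0.   ]
top bay 0.44 416 226 [ 0.625 -0.161  0.   ]
top end_stop 0.76 420 224 [ 0.628 -0.17   0.   ]
top end_stop 0.74 236 266 [0.539 0.25  0.   ]
top carton 0.79 219 347 [0.362 0.283 0.   ]
top carton 0.73 201 209 [0.674 0.333 0.   ]
top carton_center 0.92 289 334 [0.387 0.122 0.09 ]
top carton_center 0.85 233 262 [0.535 0.239 0.09 ]
top carton_center 0.76 192 199 [0.673 0.329 0.09 ]
top tube_rack 0.93 354 165 [ 0.772 -0.024  0.   ]
top reagent_bottle 0.69 397 297 [ 0.464 -0.111  0.   ]
top jar 0.78 266 190 [0.716 0.183 0.   ]
{'time_s': 0.8, 'joint_positions': array([-1.37625833e+00,  3.77237952e-01,  8.10199084e-02,  1.27441188e+00,
        1.64958728e-06,  1.46049605e+00]), 'dq': array([-0.0018327 ,  0.00029959,  0.00034336, -0.00228658,  0.00098779,
       -0.00109177]), 'effort': array([-1.95758956e-03, -4.63465905e+01,  2.70137769e+01,  6.23903770e-05,
       -5.84195050e-05, -7.15157427e-06]), 'position': array([ 0.17259537, -0.54853533,  0.19907256]), 'tcp_rot': array([8.30948417e-05, 9.88406671e-01, 1.51829661e-01, 4.32745679e-06]), 'force': array([-0.42299002, -0.13744094,  0.3980305 ]), 'moment': array([ 0.05942899, -0.01794224,  0.02214382]), 'grasp_force': 0.0, 'finger_gap': 0.9993657698575679}
```

View pics/scene0.png

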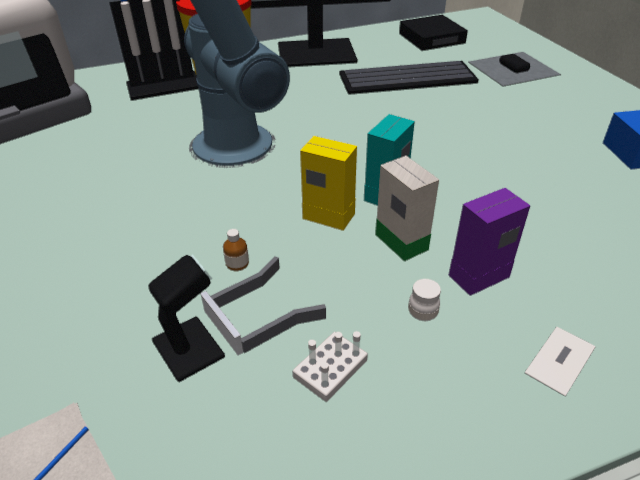

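View pics/top0.png

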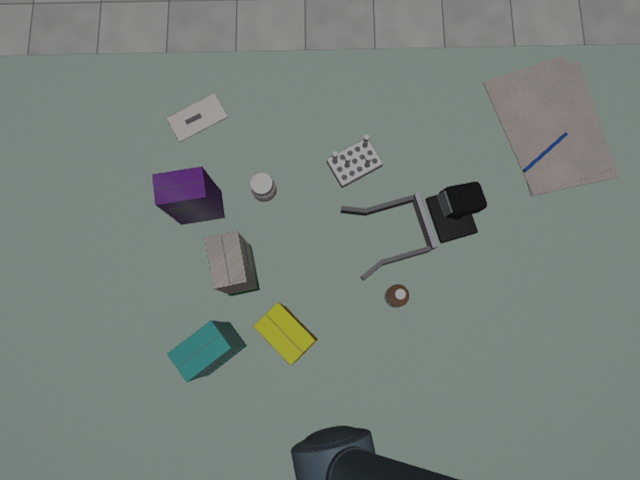

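The scene shows four cartons standing up: yellow at (328,183), turquoise at (390,160), purple at (490,240) and white with a green foot at (405,210). Only the white one, at (232,262) in the top view, fits the description. The other three are the look-alikes. Next I confirm it in one crop and fit the poses.

```bash
cat > fit.py <<'E'
from h import *
from scipy.optimize import minimize
def boxpts(x0,x1,y0,y1,z0,z1): return np.array([[x,y,z] for x in(x0,x1) for y in(y0,y1) for z in(z0,z1)],float)
def tf(P,p): c,s=np.cos(p[2]),np.sin(p[2]); return np.c_[P[:,0]*c-P[:,1]*s+p[0],P[:,0]*s+P[:,1]*c+p[1],P[:,2]]
def render(n,parts,p):
    m=np.zeros((480,640),np.uint8)
    for P in parts:
        q=proj(n,tf(P,p)); cv2.fillConvexPoly(m,cv2.convexHull(np.round(q*16).astype(np.int32)),1,shift=4)
    return m>0
def fit(parts,masks,p0,step=(.02,.02,.15)):
    def f(p): return sum(1-(render(n,parts,p)&m).sum()/(render(n,parts,p)|m).sum() for n,m in masks)
    S=np.array([p0]+[np.array(p0)+np.eye(3)[i]*step[i] for i in range(3)])
    r=minimize(f,p0,method='Nelder-Mead',options=dict(initial_simplex=S,xatol=1e-4,fatol=1e-4,maxiter=300))
    return r.x,r.fun/len(masks)
CARTON=[boxpts(-.05,.05,-.032,.032,0,.18)]
LYING=[boxpts(-.05,.05,-.09,.09,0,.064)]
STOP=[boxpts(-.064,.064,-.015,0,0,.05)]
a=np.tan(np.radians(23))*.055
def rail(s,t=.012):
    A=[[.0555,-.18],[.0555,-.07],[.0555+t,-.07],[.0555+t,-.18]];B=[[.0555,-.07],[.078,-.015],[.078+t,-.015],[.0555+t,-.07]]
    return [np.array([[s*x,y,z] for x,y in q for z in(0,.03)]) for q in(A,B)]
BAY=rail(1)+rail(-1)+[P+[0,-.18,0] for P in STOP]
E
python3 - <<'E'
from fit import *
M={}
ims={n:snapshot(n) for n in('top','scene')}
for n in ims:
    for t in('carton','bay','end_stop'):
        for r in cut_out(t,n):
            px=r['pixels'];v,u=np.nonzero(px);print(n,t,round(r['score'],2),px.sum(),u.mean().round(),v.mean().round())
            tgt={'carton':proj(n,[[.54,.237,.09]])[0],'bay':proj(n,[[.61,-.09,.02]])[0],'end_stop':proj(n,[[.628,-.17,.02]])[0]}[t]
            if np.hypot(u.mean()-tgt[0],v.mean()-tgt[1])<25 and (n,t) not in M: M[n,t]=px
yaw0=np.arctan2(.41,-.09)-np.pi/2
res={}
for t,parts,p0 in(('carton',CARTON,(.54,.237,yaw0)),('bay',BAY,(.588,.006,yaw0)),('end_stop',STOP,(.628,-.17,yaw0))):
    ms=[(n,M[n,t]) for n in ims if (n,t) in M]
    if ms:
        p,f=fit(parts,ms,p0);res[t]=p;print(t,len(ms),p.round(4),np.degrees(p[2]).round(1),'1-IoU',round(f,3))
np.save('res.npy',res)
for n in ims:
    im=ims[n]
    for t,parts in(('carton',CARTON),('bay',BAY),('end_stop',STOP)):
        if t not in res: continue
        if t=='bay' or t=='carton':
            for P in parts:
                q=proj(n,tf(P,res[t])); ims[n]=im
    # overlay thin on enlarged
    x0,x1,y0,y1=(185,485,150,310) if n=='top' else(160,480,140,380)
    s=800/ (x1-x0) if n=='top' else 2.5
    big=cv2.resize(im[y0:y1,x0:x1],None,fx=s,fy=s,interpolation=cv2.INTER_CUBIC)
    for t,parts in(('carton',CARTON),('bay',BAY)):
        if t in res:
            for P in parts:
                q=(proj(n,tf(P,res[t]))+.5-[x0,y0])*s; cv2.polylines(big,[cv2.convexHull(q.astype(np.int32))],True,(0,0,255),1)
    cv2.imwrite(f'pics/{n}1.png',big)
if 'bay' in res and 'carton' in res:
    b=res['bay'];c=res['carton'];R=np.array([[np.cos(b[2]),np.sin(b[2])],[-np.sin(b[2]),np.cos(b[2])]])
    for nm,p in(('carton',c[:2]),('jar',(.72,.185)),('yellow',(.39,.12)),('purple',(.675,.335)),('turq',(.367,.285)),('rack',(.775,-.025)),('bottle',(.463,-.107))): print(nm,'bay local',(R@(np.array(p)-b[:2])).round(3))
E
```

```text
top carton 0.85 2016 285.0 332.0
top carton 0.82 2797 206.0 349.0
top carton 0.63 2466 231.0 264.0
top carton 0.6 3238 188.0 195.0
top bay 0.72 3909 435.0 215.0
top end_stop 0.91 496 423.0 220.0
scene carton 0.83 4465 328.0 182.0
scene carton 0.71 5015 406.0 207.0
scene carton 0.59 5792 487.0 240.0
scene carton 0.58 2488 385.0 150.0
scene bay 0.94 8599 210.0 316.0
scene end_stop 0.66 899 221.0 323.0
carton 2 [0.5307 0.2387 0.1861] 10.7 1-IoU 0.064
end_stop 2 [ 0.6305 -0.1656  0.2118] 12.1 1-IoU 0.263
```

View pics/top1.png

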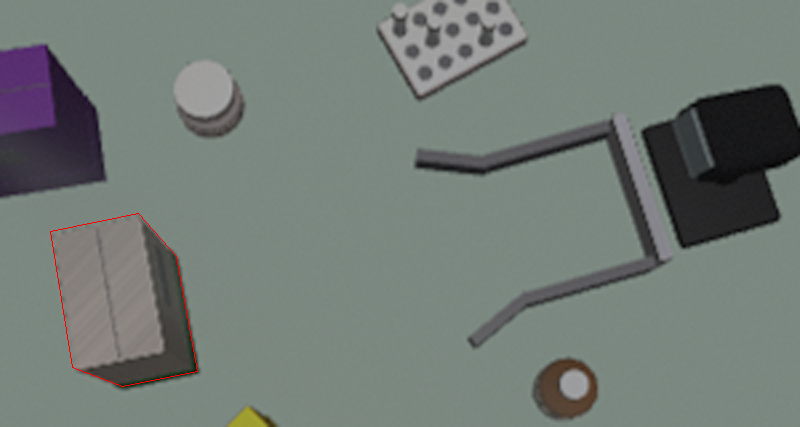

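The crop shows the white carton with its green foot (no purple, yellow or turquoise) at crop (125,300), and its fit outlines it well. The bay's network mask also covers the stand, so I'll fit the bay from a colour mask.

```bash
python3 - <<'E'
from fit import *
res=np.load('res.npy',allow_pickle=True).item()
im=snapshot('top');x0,y0,s=185,150,800/300
hsv=cv2.cvtColor(im,cv2.COLOR_BGR2LAB).astype(int)
bg=np.median(hsv[180:260,300:340].reshape(-1,3),0);d=np.abs(hsv-bg);m=((d[...,1]>4)|(d[...,0]>25))
poly=np.array([[400,135],[480,145],[632,105],[640,112],[680,262],[660,275],[540,325],[460,365],[450,330],[400,190]])/s+[x0,y0]
reg=np.zeros((480,640),np.uint8);cv2.fillPoly(reg,[poly.astype(np.int32)],1);m=m&(reg>0)
best=None
for t in(.006,.008,.010,.012):
  for ts in (.006,.009,.012,.015):
    parts=rail(1,t)+rail(-1,t)+[boxpts(-.064,.064,-.18-ts,-.18,0,.05)]
    p,f=fit(parts,[('top',m)],(.593,.009,.2))
    if best is None or f<best[1]: best=(p,f,t,ts,parts)
p,f,t,ts,parts=best;print(p.round(4),np.degrees(p[2]),f,t,ts)
res['bay']=p;np.save('res.npy',res)
b=p;c=res['carton'];R=np.array([[np.cos(b[2]),np.sin(b[2])],[-np.sin(b[2]),np.cos(b[2])]])
for nm,q in(('carton',c[:2]),('stop',res['end_stop'][:2]),('jar',(.72,.185)),('yellow',(.39,.12)),('purple',(.675,.335)),('turq',(.367,.285)),('rack',(.775,-.025)),('bottle',(.463,-.107))): print(nm,'bay local',(R@(np.array(q)-b[:2])).round(3))
out=[]
for n,(x0,x1,y0,y1,s) in dict(top=(330,490,180,300,4.5),scene=(160,340,240,360,4.5)).items():
    i=snapshot(n)[y0:y1,x0:x1];big=cv2.resize(i,None,fx=s,fy=s,interpolation=cv2.INTER_CUBIC)
    for P in parts:
        q=(proj(n,tf(P,p))+.5-[x0,y0])*s;cv2.polylines(big,[cv2.convexHull(q.astype(np.int32))],True,(0,0,255),1)
    out.append(cv2.resize(big,(600,450) if n=='top' else (675,450)))
a=np.hstack(out);cv2.imwrite('pics/bay.png',cv2.resize(a,(800,int(a.shape[0]*800/a.shape[1]))))
E
```

```text
Traceback (most recent call last):
  File "fit.py", line 13, in fit
    r=minimize(f,p0,method='Nelder-Mead',options=dict(initial_simplex=S,xatol=1e-4,fatol=1e-4,maxiter=300))
  File "fit.py", line 11, in f
    def f(p): return sum(1-(render(n,parts,p)&m).sum()/(render(n,parts,p)|m).sum() for n,m in masks)
                     ~~~^^^^^^^^^^^^^^^^^^^^^^^^^^^^^^^^^^^^^^^^^^^^^^^^^^^^^^^^^^^^^^^^^^^^^^^^^^^^
  File "fit.py", line 11, in <genexpr>
    def f(p): return sum(1-(render(n,parts,p)&m).sum()/(render(n,parts,p)|m).sum() for n,m in masks)
                            ~~~~~~^^^^^^^^^^^
  File "fit.py", line 8, in render
    q=proj(n,tf(P,p)); cv2.fillConvexPoly(m,cv2.convexHull(np.round(q*16).astype(np.int32)),1,shift=4)
  File "h.py", line 10, in proj
    K,R,t=cal(n);p=(R@np.atleast_2d(P).T).T+t;p=p@K.T;return p[:,:2]/p[:,2:]
          ~~~^^^
  File "h.py", line 4, in cal
    c=calibration(n);K=np.array([[c['fx'],0,c['cx']],[0,c['fy'],c['cy']],[0,0,1.]])
ValueError: time passes only in moves, steps and waits
```

Calibration calls should be cached.

```bash
sed -i 's/^def cal/from functools import lru_cache\n@lru_cache\ndef cal/' h.py; cat > bay.py <<'E'
from fit import *
res=np.load('res.npy',allow_pickle=True).item()
im=snapshot('top');x0,y0,s=185,150,800/300
hsv=cv2.cvtColor(im,cv2.COLOR_BGR2LAB).astype(int)
bg=np.median(hsv[180:260,300:340].reshape(-1,3),0);d=np.abs(hsv-bg);m=((d[...,1]>4)|(d[...,0]>25))
poly=np.array([[400,135],[480,145],[632,105],[640,112],[680,262],[660,275],[540,325],[460,365],[450,330],[400,190]])/s+[x0,y0]
reg=np.zeros((480,640),np.uint8);cv2.fillPoly(reg,[poly.astype(np.int32)],1);m=m&(reg>0)
best=None
for t in(.006,.009,.012):
  for ts in (.008,.015):
    parts=rail(1,t)+rail(-1,t)+[boxpts(-.064,.064,-.18-ts,-.18,0,.05)]
    p,f=fit(parts,[('top',m)],(.593,.009,.2))
    if best is None or f<best[1]: best=(p,f,t,ts,parts)
p,f,t,ts,parts=best;print(p.round(4),np.degrees(p[2]),f,t,ts)
res['bay']=p;np.save('res.npy',res)
b=p;c=res['carton'];R=np.array([[np.cos(b[2]),np.sin(b[2])],[-np.sin(b[2]),np.cos(b[2])]])
for nm,q in(('carton',c[:2]),('stop',res['end_stop'][:2]),('jar',(.72,.185)),('yellow',(.39,.12)),('purple',(.675,.335)),('turq',(.367,.285)),('rack',(.775,-.025)),('bottle',(.463,-.107))): print(nm,'bay local',(R@(np.array(q)-b[:2])).round(3))
out=[]
for n,(x0,x1,y0,y1) in dict(top=(335,445,180,290),scene=(190,335,245,360)).items():
    s=4.
    i=snapshot(n)[y0:y1,x0:x1];big=cv2.resize(i,None,fx=s,fy=s,interpolation=cv2.INTER_CUBIC)
    for P in parts:
        q=(proj(n,tf(P,p))+.5-[x0,y0])*s;cv2.polylines(big,[cv2.convexHull(q.astype(np.int32))],True,(0,0,255),1)
    out.append(cv2.resize(big,(400,int(big.shape[0]*400/big.shape[1]))))
h=min(o.shape[0] for o in out);cv2.imwrite('pics/bay.png',np.hstack([o[:h] for o in out]))
E
python3 bay.py
```

```text
[0.5803 0.0045 0.2688] 15.400545356314813 0.10417892878163626 0.009 0.008
carton bay local [0.014 0.239]
stop bay local [ 0.003 -0.177]
jar bay local [0.183 0.137]
yellow bay local [-0.153  0.162]
purple bay local [0.179 0.293]
turq bay local [-0.131  0.327]
rack bay local [ 0.18 -0.08]
bottle bay local [-0.143 -0.076]
```

View pics/bay.png

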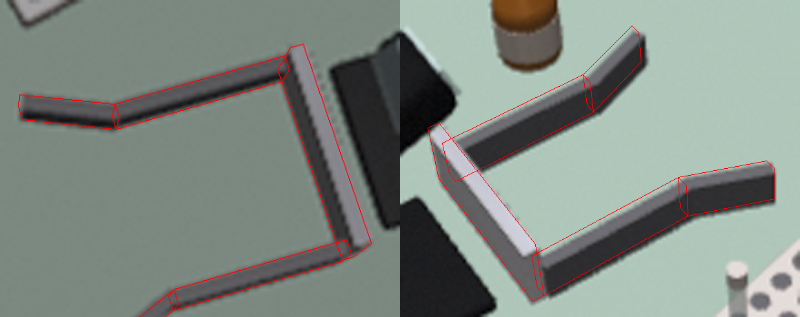

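The bay fit sits on its edges in both views: yaw 15.4°, end-stop check within 3 mm. The carton is at local (14, 239) mm with yaw −4.7°. Tipped along its own axis, it should land nearly on the centre line. I'm starting the approach.

Call:
{"op": "move_arm", "data": {"motion": [{"dx":3.1,"dy":-2.1,"dz":-0.9},{"dx":3.1,"dy":-2.1,"dz":-0.9},{"dx":3.1,"dy":-2.1,"dz":-0.9},{"dx":3.1,"dy":-2.1,"dz":-0.9},{"dx":3.1,"dy":-2.1,"dz":-0.9},{"dx":3.1,"dy":-2.1,"dz":-0.9},{"dx":3.1,"dy":-2.1,"dz":-0.9},{"dx":3.1,"dy":-2.1,"dz":-0.9},{"dx":3.1,"dy":-2.1,"dz":-0.9},{"dx":3.1,"dy":-2.1,"dz":-0.9},{"dx":3.1,"dy":-2.1,"dz":-0.9},{"dx":3.1,"dy":-2.1,"dz":-0.9}], "gripper": 4}}

```text
schema error: expected keys dx, dy, dz, twist
```

Call:
{"op": "move_arm", "data": {"motion": [{"twist":-0.122},{"twist":-0.122},{"twist":-0.122},{"twist":-0.122},{"twist":-0.122},{"twist":-0.122},{"twist":-0.122},{"twist":-0.122},{"twist":-0.122},{"twist":-0.122},{"twist":-0.122},{"twist":-0.112}]}}

```text
schema error: expected keys dx, dy, dz, twist
```

Call:
{"op": "move_arm", "data": {"motion": [{"dx":3.1,"dy":-2.1,"dz":-0.9,"twist":0},{"dx":3.1,"dy":-2.1,"dz":-0.9,"twist":0},{"dx":3.1,"dy":-2.1,"dz":-0.9,"twist":0},{"dx":3.1,"dy":-2.1,"dz":-0.9,"twist":0},{"dx":3.1,"dy":-2.1,"dz":-0.9,"twist":0},{"dx":3.1,"dy":-2.1,"dz":-0.9,"twist":0},{"dx":3.1,"dy":-2.1,"dz":-0.9,"twist":0},{"dx":3.1,"dy":-2.1,"dz":-0.9,"twist":0},{"dx":3.1,"dy":-2.1,"dz":-0.9,"twist":0},{"dx":3.1,"dy":-2.1,"dz":-0.9,"twist":0},{"dx":3.1,"dy":-2.1,"dz":-0.9,"twist":0},{"dx":3.1,"dy":-2.1,"dz":-0.9,"twist":0}], "gripper": 4}}

```text
time_s: 2.4
position: [0.4526, -0.1948, 0.3077]
tcp_rot: [0.0, 0.988, 0.152, 0.0]
force: [0.6, -0.2, 0.2]
finger_gap: 0.465
grasp_force: 0.0
```

Call:
{"op": "move_arm", "data": {"motion": [{"dx":0,"dy":0,"dz":0,"twist":-0.122},{"dx":0,"dy":0,"dz":0,"twist":-0.122},{"dx":0,"dy":0,"dz":0,"twist":-0.122},{"dx":0,"dy":0,"dz":0,"twist":-0.122},{"dx":0,"dy":0,"dz":0,"twist":-0.122},{"dx":0,"dy":0,"dz":0,"twist":-0.122},{"dx":0,"dy":0,"dz":0,"twist":-0.122},{"dx":0,"dy":0,"dz":0,"twist":-0.122},{"dx":0,"dy":0,"dz":0,"twist":-0.122},{"dx":0,"dy":0,"dz":0,"twist":-0.122},{"dx":0,"dy":0,"dz":0,"twist":-0.122},{"dx":0,"dy":0,"dz":0,"twist":-0.112}]}}

```text
time_s: 3.4
position: [0.4518, -0.1965, 0.3071]
tcp_rot: [0.0, 0.635, 0.772, -0.0]
force: [-0.0, -0.8, -0.7]
finger_gap: 0.472
grasp_force: 0.0
```

Call:
{"op": "move_arm", "data": {"motion": [{"dx":3.85,"dy":1.3,"dz":0,"twist":0},{"dx":3.85,"dy":1.3,"dz":0,"twist":0},{"dx":3.85,"dy":1.3,"dz":0,"twist":0},{"dx":3.85,"dy":1.3,"dz":0,"twist":0},{"dx":3.85,"dy":1.3,"dz":0,"twist":0},{"dx":3.85,"dy":1.3,"dz":0,"twist":0},{"dx":3.85,"dy":1.3,"dz":0,"twist":0},{"dx":3.85,"dy":1.3,"dz":0,"twist":0},{"dx":3.85,"dy":1.3,"dz":0,"twist":0},{"dx":3.85,"dy":1.3,"dz":0,"twist":0},{"dx":3.85,"dy":1.3,"dz":0,"twist":0},{"dx":3.85,"dy":1.3,"dz":0,"twist":0}]}}

```text
time_s: 4.4
position: [0.5185, 0.2887, 0.3071]
tcp_rot: [0.0, 0.637, 0.77, 0.0]
force: [0.4, -0.1, -0.1]
finger_gap: 0.468
grasp_force: 0.0
```

Call:
{"op": "move_arm", "data": {"motion": [{"dx":1.8,"dy":0.5,"dz":0,"twist":0},{"dx":0,"dy":0,"dz":0,"twist":0}]}}

```text
time_s: 4.57
position: [0.5198, 0.3094, 0.3056]
tcp_rot: [-0.001, 0.636, 0.772, -0.0]
force: [-0.4, -0.3, -0.7]
finger_gap: 0.473
grasp_force: 0.0
```

Call:
{"op": "move_arm", "data": {"motion": [{"dx":0,"dy":0,"dz":3,"twist":0},{"dx":0,"dy":0,"dz":3,"twist":0},{"dx":0,"dy":0,"dz":3,"twist":0},{"dx":0,"dy":0,"dz":3,"twist":0},{"dx":0,"dy":0,"dz":2.5,"twist":0},{"dx":0,"dy":0,"dz":1,"twist":0},{"dx":-0.5,"dy":0,"dz":0,"twist":0},{"dx":-0.5,"dy":0,"dz":0,"twist":0},{"dx":-0.5,"dy":0,"dz":0,"twist":0}]}}

```text
time_s: 5.32
position: [0.5245, 0.29, 0.1541]
tcp_rot: [0.001, 0.638, 0.77, 0.001]
force: [-0.7, 0.4, 0.5]
finger_gap: 0.47
grasp_force: 0.0
```

Call:
{"op": "move_arm", "data": {"motion": [{"dx":-0.25,"dy":0,"dz":0,"twist":0},{"dx":-0.25,"dy":0,"dz":0,"twist":0},{"dx":-0.25,"dy":0,"dz":0,"twist":0},{"dx":-0.25,"dy":0,"dz":0,"twist":0},{"dx":-0.25,"dy":0,"dz":0,"twist":0},{"dx":-0.25,"dy":0,"dz":0,"twist":0},{"dx":-0.25,"dy":0,"dz":0,"twist":0},{"dx":-0.25,"dy":0,"dz":0,"twist":0}]}}

```text
time_s: 5.98
position: [0.5268, 0.2705, 0.1519]
tcp_rot: [-0.0, 0.638, 0.77, -0.0]
force: [-0.5, 0.8, -0.5]
finger_gap: 0.466
grasp_force: 0.0
```

```bash
python3 - <<'E'
from h import *
print(state()['position'],state()['force'])
a=snapshot('top')[160:330,160:340];b=snapshot('scene')[100:300,330:530]
cv2.imwrite('pics/push.png',np.hstack([cv2.resize(a,(400,378)),cv2.resize(b,(378,378))]))
E
```

```text
[0.5267502  0.27052401 0.15186235] [-0.50419637  0.80392935 -0.54271006]
```

View pics/push.png

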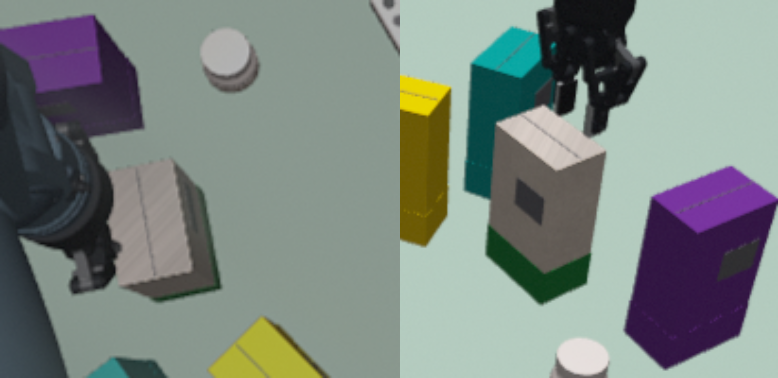

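The fingers are just behind the carton's rear face (left image about (105,240)), with clearance to the purple and turquoise boxes. I keep pushing slowly.

Call:
{"op": "move_arm", "data": {"motion": [{"dx":-0.3,"dy":0,"dz":0,"twist":0},{"dx":-0.3,"dy":0,"dz":0,"twist":0},{"dx":-0.3,"dy":0,"dz":0,"twist":0},{"dx":-0.3,"dy":0,"dz":0,"twist":0},{"dx":-0.3,"dy":0,"dz":0,"twist":0},{"dx":-0.3,"dy":0,"dz":0,"twist":0},{"dx":-0.3,"dy":0,"dz":0,"twist":0},{"dx":-0.3,"dy":0,"dz":0,"twist":0}]}}

```text
time_s: 6.75
position: [0.5313, 0.2468, 0.152]
tcp_rot: [0.0, 0.638, 0.77, -0.0]
force: [-0.6, -0.9, -0.2]
finger_gap: 0.468
grasp_force: 0.0
```

Call:
{"op": "move_arm", "data": {"motion": [{"dx":-0.3,"dy":0,"dz":0,"twist":0},{"dx":-0.3,"dy":0,"dz":0,"twist":0},{"dx":-0.3,"dy":0,"dz":0,"twist":0},{"dx":-0.3,"dy":0,"dz":0,"twist":0},{"dx":-0.3,"dy":0,"dz":0,"twist":0},{"dx":-0.3,"dy":0,"dz":0,"twist":0},{"dx":-0.3,"dy":0,"dz":0,"twist":0},{"dx":-0.3,"dy":0,"dz":0,"twist":0},{"dx":-0.3,"dy":0,"dz":0,"twist":0},{"dx":-0.3,"dy":0,"dz":0,"twist":0},{"dx":-0.3,"dy":0,"dz":0,"twist":0},{"dx":-0.3,"dy":0,"dz":0,"twist":0}]}}

```text
time_s: 7.75
position: [0.5381, 0.2115, 0.152]
tcp_rot: [0.0, 0.638, 0.77, -0.0]
force: [-0.6, -0.0, -0.2]
finger_gap: 0.467
grasp_force: 0.0
```

```bash
python3 - <<'E'
from h import *
print(state()['position'],state()['force'])
a=snapshot('top')[160:330,160:340];b=snapshot('scene')[100:300,330:530]
cv2.imwrite('pics/push2.png',np.hstack([cv2.resize(a,(400,378)),cv2.resize(b,(378,378))]))
E
```

```text
[0.53808783 0.21148668 0.15197634] [-0.62943901 -0.03412748 -0.19829955]
```

View pics/push2.png

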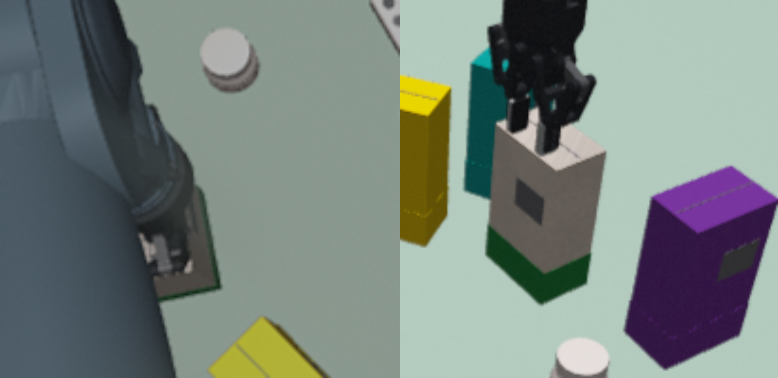

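The fingers now appear over the carton's top face (right image about (530,140)) with no force and the carton unmoved, so something is off with the height or position. I'll check before moving on.

```bash
python3 - <<'E'
from h import *
from fit import *
res=np.load('res.npy',allow_pickle=True).item()
p=state()['position'];print(p)
q=proj('scene',[p,p+[0,0,.03],p+[0,0,.07]]);print('tcp scene px',q.round(1),'crop',((q-[330,100])*1.89).round())
q=proj('scene',tf(CARTON[0],res['carton']));print('carton corners',((q-[330,100])*1.89).round().tolist())
q=proj('top',tf(CARTON[0],res['carton']));print('top crop',((q-[160,160])*2.222).round().tolist(), ((proj('top',[p])-[160,160])*2.222).round())
ims={n:snapshot(n) for n in('scene',)}
for r in cut_out('carton','scene'):
    v,u=np.nonzero(r['pixels'])
    if abs(u.mean()-406)<15:
        for h in(.14,.16,.18,.2):
            print(h,fit([boxpts(-.05,.05,-.032,.032,0,h)],[('scene',r['pixels'])],res['carton']))
E
```

```text
[0.53811423 0.21130931 0.15198891]
tcp scene px [[396.7 188.2]
 [397.9 175.2]
 [399.7 157.1]] crop [[126. 167.]
 [128. 142.]
 [132. 108.]]
carton corners [[85.0, 254.0], [94.0, 121.0], [129.0, 235.0], [143.0, 103.0], [139.0, 304.0], [155.0, 169.0], [185.0, 283.0], [206.0, 148.0]]
top crop [[219.0, 286.0], [190.0, 268.0], [156.0, 299.0], [115.0, 283.0], [202.0, 190.0], [170.0, 155.0], [140.0, 203.0], [97.0, 169.0]] [[181. 214.]]
0.14 (array([0.52692914, 0.24104529, 0.17867641]), np.float64(0.1572340425531915))
0.16 (array([0.529691  , 0.24011501, 0.14762821]), np.float64(0.10977630488815249))
0.18 (array([0.53427602, 0.2366703 , 0.11060817]), np.float64(0.11765857478465158))
0.2 (array([0.53763628, 0.23419673, 0.02864805]), np.float64(0.2026857654431513))
```

The visible fingertips sit about 30 mm above the reported TCP at this opening, so they skimmed over the top. I'll lift, back off, narrow the fingers and come down lower.

Call:
{"op": "move_arm", "data": {"motion": [{"dx":0,"dy":0,"dz":-1.5,"twist":0},{"dx":0,"dy":0,"dz":-1.5,"twist":0},{"dx":2,"dy":0,"dz":0,"twist":0},{"dx":2,"dy":0,"dz":0,"twist":0},{"dx":2,"dy":0,"dz":0,"twist":0},{"dx":2,"dy":0,"dz":0,"twist":0},{"dx":1,"dy":0,"dz":0,"twist":0},{"dx":0,"dy":0,"dz":2,"twist":0},{"dx":0,"dy":0,"dz":1,"twist":0},{"dx":0,"dy":0,"dz":0,"twist":0},{"dx":0,"dy":0,"dz":0,"twist":0}], "gripper": 2}}

```text
time_s: 8.87
position: [0.5203, 0.2993, 0.1511]
tcp_rot: [-0.0, 0.638, 0.77, -0.001]
force: [-0.3, -0.1, 0.6]
finger_gap: 0.233
grasp_force: 0.0
```

```bash
python3 - <<'E'
from h import *
s=state();p=s['position'];print(p,s['force'],s['finger_gap'])
u0,v0=330,60
a=snapshot('scene')[u0*0+60:300,330:530];a=cv2.resize(a,(500,600))
for dz in(0,.01,.02,.03):
    q=((proj('scene',[p+[0,0,dz]])[0]+.5-[330,60])*2.5).astype(int);cv2.circle(a,tuple(int(i) for i in q),2,(0,0,255),-1);print(dz,q)
cv2.imwrite('pics/tip.png',a)
E
```

```text
[0.5203459  0.29932956 0.15107089] [-0.32864017 -0.1208922   0.59431354] 0.23340519349700214
0 [257 286]
0.01 [258 276]
0.02 [260 265]
0.03 [261 254]
```

View pics/tip.png

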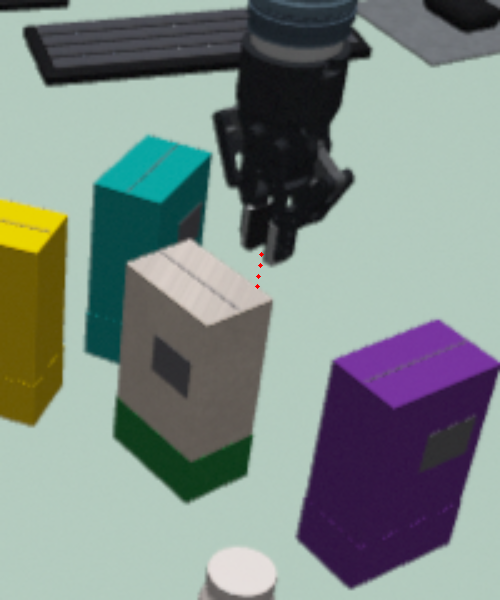

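The tips are at (265,255), about 28 mm above the reported TCP point. I'll lower by 3.6 cm and push again.

Call:
{"op": "move_arm", "data": {"motion": [{"dx":0,"dy":0,"dz":2,"twist":0},{"dx":0,"dy":0,"dz":1.6,"twist":0},{"dx":-0.4,"dy":0,"dz":0,"twist":0},{"dx":-0.4,"dy":0,"dz":0,"twist":0},{"dx":-0.3,"dy":0,"dz":0,"twist":0},{"dx":-0.3,"dy":0,"dz":0,"twist":0},{"dx":-0.3,"dy":0,"dz":0,"twist":0},{"dx":-0.3,"dy":0,"dz":0,"twist":0},{"dx":-0.3,"dy":0,"dz":0,"twist":0},{"dx":-0.3,"dy":0,"dz":0,"twist":0}]}}

```text
time_s: 9.75
position: [0.5265, 0.2748, 0.1165]
tcp_rot: [0.0, 0.638, 0.77, 0.001]
force: [-0.6, 0.4, 1.0]
finger_gap: 0.238
grasp_force: 0.5
```

Call:
{"op": "move_arm", "data": {"motion": [{"dx":-0.3,"dy":0,"dz":0,"twist":0},{"dx":-0.3,"dy":0,"dz":0,"twist":0},{"dx":-0.3,"dy":0,"dz":0,"twist":0},{"dx":-0.3,"dy":0,"dz":0,"twist":0}]}}

```text
time_s: 10.08
position: [0.5283, 0.2626, 0.1159]
tcp_rot: [0.0, 0.638, 0.77, -0.0]
force: [0.0, -0.5, 0.4]
finger_gap: 0.235
grasp_force: 0.4
```

```bash
cat > look.py <<'E'
from fit import *
import sys
s=state();print(s['position'],s['force'].round(1))
a=snapshot('scene')[60:300,330:530];a=cv2.resize(a,(500,600))
cv2.imwrite('pics/%s.png'%sys.argv[1],a)
E
python3 look.py p3
```

```text
[0.5282689  0.26257866 0.11591553] [ 0.  -0.5  0.4]
```

View pics/p3.png

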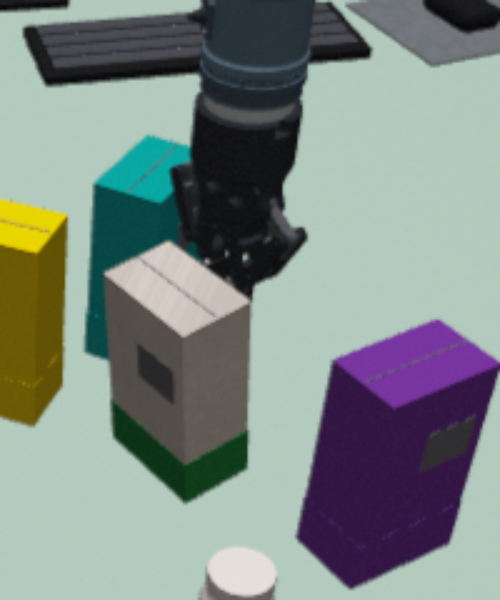

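The carton is tilting towards the bay: its top edge has moved while the green foot stays put. I keep pushing.

Call:
{"op": "move_arm", "data": {"motion": [{"dx":-0.3,"dy":0,"dz":0,"twist":0},{"dx":-0.3,"dy":0,"dz":0,"twist":0},{"dx":-0.3,"dy":0,"dz":0,"twist":0},{"dx":-0.3,"dy":0,"dz":0,"twist":0},{"dx":-0.3,"dy":0,"dz":0,"twist":0},{"dx":-0.3,"dy":0,"dz":0,"twist":0},{"dx":-0.3,"dy":0,"dz":0,"twist":0},{"dx":-0.3,"dy":0,"dz":0,"twist":0},{"dx":-0.25,"dy":0,"dz":0,"twist":0},{"dx":-0.25,"dy":0,"dz":0,"twist":0},{"dx":-0.25,"dy":0,"dz":0,"twist":0},{"dx":-0.25,"dy":0,"dz":0,"twist":0}]}}

```text
time_s: 11.13
position: [0.5346, 0.2292, 0.1159]
tcp_rot: [0.0, 0.638, 0.77, -0.0]
force: [-0.3, -0.1, -0.3]
finger_gap: 0.234
grasp_force: 0.0
```

Call:
{"op": "move_arm", "data": {"motion": [{"dx":-0.25,"dy":0,"dz":0,"twist":0},{"dx":-0.25,"dy":0,"dz":0,"twist":0},{"dx":-0.25,"dy":0,"dz":0,"twist":0},{"dx":-0.25,"dy":0,"dz":0,"twist":0},{"dx":-0.2,"dy":0,"dz":0,"twist":0},{"dx":-0.2,"dy":0,"dz":0,"twist":0},{"dx":0,"dy":0,"dz":0,"twist":0}]}}

```text
time_s: 11.72
position: [0.5373, 0.2153, 0.116]
tcp_rot: [0.0, 0.638, 0.77, -0.0]
force: [-0.0, -0.3, 0.6]
finger_gap: 0.234
grasp_force: 0.0
```

```bash
cat > ly.py <<'E'
from fit import *
import sys
s=state();print(s['time_s'],s['position'].round(4),s['force'].round(1))
res=np.load('res.npy',allow_pickle=True).item();b=res['bay']
R=np.array([[np.cos(b[2]),np.sin(b[2])],[-np.sin(b[2]),np.cos(b[2])]])
y=float(sys.argv[1]) if len(sys.argv)>1 else .117
p0=np.r_[R.T@[0,y]+b[:2],b[2]-.05]
for n in('scene','top'):
    snapshot(n)
    for r in cut_out('carton',n):
        v,u=np.nonzero(r['pixels']);t=proj(n,[[p0[0],p0[1],.032]])[0]
        if np.hypot(u.mean()-t[0],v.mean()-t[1])<35:
            p,f=fit(LYING,[(n,r['pixels'])],p0,(.02,.02,.1))
            print(n,round(r['score'],2),p.round(4),'err',round(f,3),'local',(R@(p[:2]-b[:2])).round(4),'rel yaw',np.degrees(p[2]-b[2]).round(1))
E
python3 ly.py
```

```text
11.7167 [0.5373 0.2153 0.116 ] [-0.  -0.3  0.6]
scene 0.94 [0.5556 0.1172 0.1982] err 0.029 local [0.0061 0.1152] rel yaw -4.0
top 0.64 [0.554  0.1158 0.189 ] err 0.031 local [0.0042 0.1143] rel yaw -4.6
```

It lies flat: centre at local (5, 115) mm, yaw −4.4°, and both cameras agree. I now open the fingers, align with the bay and go down behind the foot end.

Call:
{"op": "move_arm", "data": {"motion": [{"dx":0,"dy":0,"dz":0,"twist":-0.082},{"dx":1.5,"dy":-0.3,"dz":0,"twist":0},{"dx":1.5,"dy":-0.4,"dz":0,"twist":0},{"dx":0,"dy":0,"dz":2,"twist":0},{"dx":0,"dy":0,"dz":2,"twist":0},{"dx":0,"dy":0,"dz":2,"twist":0},{"dx":0,"dy":0,"dz":2,"twist":0},{"dx":0,"dy":0,"dz":1,"twist":0},{"dx":0,"dy":0,"dz":0,"twist":0},{"dx":0,"dy":0,"dz":0,"twist":0}], "gripper": 6.5}}

```text
time_s: 12.75
position: [0.5222, 0.2427, 0.0259]
tcp_rot: [-0.0, 0.605, 0.796, -0.0]
force: [1.6, -0.0, 0.0]
finger_gap: 0.762
grasp_force: 0.0
```

```bash
python3 - <<'E'
from h import *
s=state();p=s['position'];print(p,s['force'],s['tcp_rot'])
a=cv2.resize(snapshot('scene')[100:300,330:530],(600,600))
for dz in(0,.03,.06):
    q=((proj('scene',[p+[0,0,dz]])[0]+.5-[330,100])*3).astype(int);cv2.circle(a,tuple(int(i) for i in q),2,(0,0,255),-1);print(q)
cv2.imwrite('pics/slide.png',a)
E
```

```text
[0.52216426 0.24271249 0.02589289] [ 1.57228216 -0.03964358  0.03483968] [-2.62750987e-04  6.05455916e-01  7.95878678e-01 -4.41895658e-04]
[216 390]
[220 357]
[224 322]
```

View pics/slide.png

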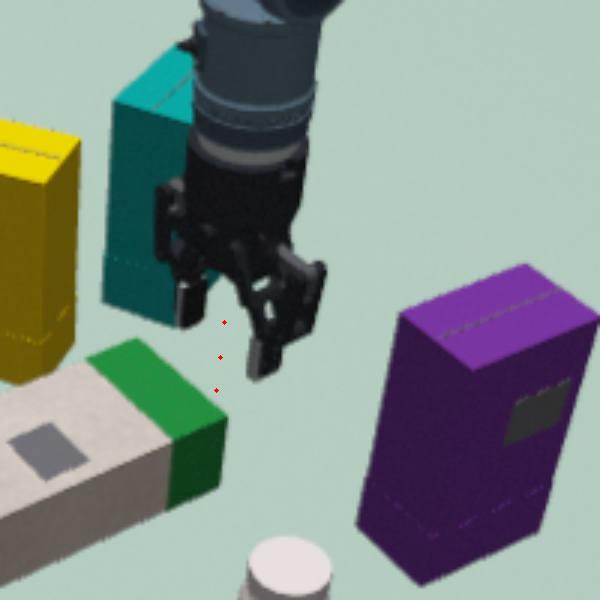

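The green foot end's upper edge runs (90,355) to (225,415) and the fingertips at (190,325) and (260,378) straddle it, still about 58 mm high. I lower by 2.6 cm and begin the slide.

Call:
{"op": "move_arm", "data": {"motion": [{"dx":0,"dy":0,"dz":1.3,"twist":0},{"dx":0,"dy":0,"dz":1.3,"twist":0},{"dx":0,"dy":0,"dz":0,"twist":0},{"dx":-0.5,"dy":0,"dz":0,"twist":0},{"dx":-0.5,"dy":0,"dz":0,"twist":0},{"dx":-0.5,"dy":0,"dz":0,"twist":0},{"dx":-0.3,"dy":0,"dz":0,"twist":0},{"dx":-0.3,"dy":0,"dz":0,"twist":0}]}}

```text
time_s: 13.47
position: [0.5289, 0.222, 0.0007]
tcp_rot: [0.0, 0.606, 0.796, 0.0]
force: [0.2, -0.2, 0.7]
finger_gap: 0.761
grasp_force: 0.0
```

Call:
{"op": "move_arm", "data": {"motion": [{"dx":-0.3,"dy":0,"dz":0,"twist":0},{"dx":-0.3,"dy":0,"dz":0,"twist":0},{"dx":-0.3,"dy":0,"dz":0,"twist":0},{"dx":-0.3,"dy":0,"dz":0,"twist":0},{"dx":-0.3,"dy":0,"dz":0,"twist":0},{"dx":-0.3,"dy":0,"dz":0,"twist":0},{"dx":-0.3,"dy":0,"dz":0,"twist":0},{"dx":-0.3,"dy":0,"dz":0,"twist":0},{"dx":-0.3,"dy":0,"dz":0,"twist":0},{"dx":-0.3,"dy":0,"dz":0,"twist":0}]}}

```text
time_s: 14.3
position: [0.5361, 0.1934, -0.0]
tcp_rot: [-0.0, 0.605, 0.796, -0.0]
force: [-0.3, 2.8, 2.0]
finger_gap: 0.762
grasp_force: 1.7
```

```bash
python3 ly.py .1
```

```text
14.3 [ 0.5361  0.1934 -0.    ] [-0.3  2.8  2. ]
scene 0.86 [0.5683 0.0962 0.2751] err 0.044 local [0.0128 0.0916] rel yaw 0.4
```

The carton has squared up against the fingers (yaw +0.4°) but sits about 12 mm to +x. I'll push obliquely, about 11° and within friction, to bring it onto the centre line.

Call:
{"op": "move_arm", "data": {"motion": [{"dx":-0.35,"dy":-0.07,"dz":0,"twist":0},{"dx":-0.35,"dy":-0.07,"dz":0,"twist":0},{"dx":-0.35,"dy":-0.07,"dz":0,"twist":0},{"dx":-0.35,"dy":-0.07,"dz":0,"twist":0},{"dx":-0.35,"dy":-0.07,"dz":0,"twist":0},{"dx":-0.35,"dy":-0.07,"dz":0,"twist":0},{"dx":-0.35,"dy":-0.07,"dz":0,"twist":0},{"dx":-0.35,"dy":-0.07,"dz":0,"twist":0},{"dx":-0.35,"dy":-0.07,"dz":0,"twist":0},{"dx":-0.35,"dy":-0.07,"dz":0,"twist":0}]}}

```text
time_s: 15.33
position: [0.5386, 0.1575, -0.0002]
tcp_rot: [-0.0, 0.606, 0.796, -0.0]
force: [0.1, 2.2, -1.5]
finger_gap: 0.76
grasp_force: 0.8
```

```bash
python3 ly.py .056
```

```text
15.3333 [ 5.386e-01  1.575e-01 -2.000e-04] [ 0.1  2.2 -1.5]
scene 0.59 [0.57   0.0613 0.2589] err 0.058 local [0.0051 0.0575] rel yaw -0.6
top 0.8 [0.569  0.06   0.2655] err 0.1 local [0.0039 0.0565] rel yaw -0.2
```

Call:
{"op": "move_arm", "data": {"motion": [{"dx":-0.35,"dy":-0.06,"dz":0,"twist":0},{"dx":-0.35,"dy":-0.06,"dz":0,"twist":0},{"dx":-0.35,"dy":-0.06,"dz":0,"twist":0},{"dx":-0.35,"dy":-0.06,"dz":0,"twist":0},{"dx":-0.35,"dy":-0.06,"dz":0,"twist":0},{"dx":-0.35,"dy":-0.06,"dz":0,"twist":0},{"dx":-0.35,"dy":-0.06,"dz":0,"twist":0}]}}

```text
time_s: 16.12
position: [0.5414, 0.1331, 0.0001]
tcp_rot: [0.0, 0.605, 0.796, 0.0]
force: [-0.1, 3.7, 1.8]
finger_gap: 0.761
grasp_force: 1.7
```

```bash
python3 ly.py .032
```

```text
16.1167 [5.414e-01 1.331e-01 1.000e-04] [-0.1  3.7  1.8]
scene 0.96 [0.5727 0.0376 0.2863] err 0.045 local [0.0015 0.0339] rel yaw 1.0
top 0.88 [0.571  0.0335 0.2678] err 0.15 local [-0.0012  0.0304] rel yaw -0.1
```

Call:
{"op": "move_arm", "data": {"motion": [{"dx":-0.35,"dy":0,"dz":0,"twist":0},{"dx":-0.35,"dy":0,"dz":0,"twist":0},{"dx":-0.35,"dy":0,"dz":0,"twist":0},{"dx":-0.35,"dy":0,"dz":0,"twist":0},{"dx":-0.35,"dy":0,"dz":0,"twist":0},{"dx":-0.35,"dy":0,"dz":0,"twist":0},{"dx":-0.35,"dy":0,"dz":0,"twist":0},{"dx":-0.35,"dy":0,"dz":0,"twist":0}]}}

```text
time_s: 16.98
position: [0.5486, 0.1058, -0.0002]
tcp_rot: [-0.0, 0.606, 0.796, -0.0]
force: [-1.7, 2.9, 0.5]
finger_gap: 0.762
grasp_force: 1.1
```

Call:
{"op": "move_arm", "data": {"motion": [{"dx":-0.35,"dy":0,"dz":0,"twist":0},{"dx":-0.35,"dy":0,"dz":0,"twist":0},{"dx":-0.35,"dy":0,"dz":0,"twist":0},{"dx":-0.35,"dy":0,"dz":0,"twist":0},{"dx":-0.35,"dy":0,"dz":0,"twist":0},{"dx":-0.35,"dy":0,"dz":0,"twist":0}]}}

```text
time_s: 17.48
position: [0.5543, 0.0856, -0.0001]
tcp_rot: [0.0, 0.606, 0.796, -0.0]
force: [-0.5, 0.6, -1.5]
finger_gap: 0.764
grasp_force: 0.8
```

```bash
python3 ly.py -.017
```

```text
17.4833 [ 5.543e-01  8.560e-02 -1.000e-04] [-0.5  0.6 -1.5]
scene 0.68 [ 0.5872 -0.0109  0.28  ] err 0.06 local [ 0.0026 -0.0167] rel yaw 0.6
top 0.66 [ 0.5861 -0.0218  0.2557] err 0.272 local [-0.0014 -0.0269] rel yaw -0.8
```

Call:
{"op": "move_arm", "data": {"motion": [{"dx":-0.35,"dy":0,"dz":0,"twist":0},{"dx":-0.35,"dy":0,"dz":0,"twist":0},{"dx":-0.35,"dy":0,"dz":0,"twist":0},{"dx":-0.35,"dy":0,"dz":0,"twist":0},{"dx":-0.35,"dy":0,"dz":0,"twist":0},{"dx":-0.35,"dy":0,"dz":0,"twist":0},{"dx":-0.35,"dy":0,"dz":0,"twist":0},{"dx":-0.35,"dy":0,"dz":0,"twist":0}]}}

```text
time_s: 18.35
position: [0.5619, 0.0589, 0.0002]
tcp_rot: [-0.0, 0.606, 0.796, 0.0]
force: [-1.3, 4.5, 3.4]
finger_gap: 0.76
grasp_force: 2.3
```

Call:
{"op": "move_arm", "data": {"motion": [{"dx":-0.3,"dy":0,"dz":0,"twist":0},{"dx":-0.3,"dy":0,"dz":0,"twist":0},{"dx":-0.3,"dy":0,"dz":0,"twist":0},{"dx":-0.3,"dy":0,"dz":0,"twist":0},{"dx":-0.3,"dy":0,"dz":0,"twist":0},{"dx":-0.3,"dy":0,"dz":0,"twist":0},{"dx":-0.2,"dy":0,"dz":0,"twist":0},{"dx":-0.2,"dy":0,"dz":0,"twist":0}]}}

```text
time_s: 19.02
position: [0.5678, 0.0379, 0.0002]
tcp_rot: [-0.0, 0.605, 0.796, 0.0]
force: [-0.6, 5.2, 5.7]
finger_gap: 0.761
grasp_force: 2.7
```

Call:
{"op": "move_arm", "data": {"motion": [{"dx":-0.1,"dy":0,"dz":0,"twist":0},{"dx":-0.1,"dy":0,"dz":0,"twist":0},{"dx":-0.1,"dy":0,"dz":0,"twist":0},{"dx":-0.1,"dy":0,"dz":0,"twist":0},{"dx":-0.1,"dy":0,"dz":0,"twist":0},{"dx":-0.1,"dy":0,"dz":0,"twist":0},{"dx":-0.1,"dy":0,"dz":0,"twist":0},{"dx":-0.1,"dy":0,"dz":0,"twist":0}]}}

```text
time_s: 19.68
position: [0.5698, 0.0304, 0.0001]
tcp_rot: [-0.0, 0.605, 0.796, 0.0]
force: [-1.5, 5.4, 5.0]
finger_gap: 0.76
grasp_force: 2.7
```

```bash
python3 ly.py -.075
```

```text
19.6833 [5.698e-01 3.040e-02 1.000e-04] [-1.5  5.4  5. ]
scene 0.74 [ 0.5986 -0.0653  0.2652] err 0.115 local [-0.0009 -0.0722] rel yaw -0.2
top 0.81 [ 0.603  -0.0814  0.2938] err 0.452 local [-0.001  -0.0889] rel yaw 1.4
```

Call:
{"op": "move_arm", "data": {"motion": [{"dx":-0.1,"dy":0,"dz":0,"twist":0},{"dx":-0.1,"dy":0,"dz":0,"twist":0},{"dx":-0.1,"dy":0,"dz":0,"twist":0},{"dx":-0.1,"dy":0,"dz":0,"twist":0},{"dx":-0.1,"dy":0,"dz":0,"twist":0},{"dx":-0.1,"dy":0,"dz":0,"twist":0},{"dx":-0.1,"dy":0,"dz":0,"twist":0}]}}

```text
time_s: 20.47
position: [0.5715, 0.0236, 0.0]
tcp_rot: [-0.0, 0.605, 0.796, 0.0]
force: [-1.3, 5.3, 3.6]
finger_gap: 0.763
grasp_force: 2.7
```

Call:
{"op": "move_arm", "data": {"motion": [{"dx":-0.05,"dy":0,"dz":0,"twist":0},{"dx":-0.05,"dy":0,"dz":0,"twist":0},{"dx":-0.05,"dy":0,"dz":0,"twist":0},{"dx":-0.05,"dy":0,"dz":0,"twist":0}]}}

```text
time_s: 20.8
position: [0.5721, 0.0217, 0.0]
tcp_rot: [-0.0, 0.605, 0.796, 0.0]
force: [-1.2, 5.5, 3.8]
finger_gap: 0.76
grasp_force: 2.7
```

Call:
{"op": "move_arm", "data": {"motion": [{"dx":-0.03,"dy":0,"dz":0,"twist":0},{"dx":-0.03,"dy":0,"dz":0,"twist":0},{"dx":-0.03,"dy":0,"dz":0,"twist":0},{"dx":-0.03,"dy":0,"dz":0,"twist":0}]}}

```text
time_s: 21.13
position: [0.5724, 0.0206, 0.0]
tcp_rot: [-0.0, 0.605, 0.796, 0.0]
force: [-1.3, 5.4, 4.7]
finger_gap: 0.76
grasp_force: 2.7
```

```bash
python3 ly.py -.085
```

```text
21.1333 [0.5724 0.0206 0.    ] [-1.3  5.4  4.7]
scene 0.72 [ 0.6002 -0.073   0.2723] err 0.154 local [-0.0014 -0.0801] rel yaw 0.2
top 0.77 [ 0.6017 -0.0786  0.2833] err 0.498 local [-0.0014 -0.0859] rel yaw 0.8
```

Call:
{"op": "move_arm", "data": {"motion": [{"dx":-0.03,"dy":0,"dz":0,"twist":0},{"dx":-0.03,"dy":0,"dz":0,"twist":0},{"dx":-0.03,"dy":0,"dz":0,"twist":0},{"dx":-0.03,"dy":0,"dz":0,"twist":0},{"dx":-0.03,"dy":0,"dz":0,"twist":0}]}}

```text
time_s: 21.75
position: [0.5727, 0.0191, 0.0]
tcp_rot: [-0.0, 0.605, 0.796, 0.0]
force: [-1.1, 6.1, 4.1]
finger_gap: 0.759
grasp_force: 2.7
```

Call:
{"op": "move_arm", "data": {"motion": [{"dx":-0.03,"dy":0,"dz":0,"twist":0},{"dx":-0.03,"dy":0,"dz":0,"twist":0},{"dx":-0.03,"dy":0,"dz":0,"twist":0}]}}

```text
time_s: 22.0
position: [0.573, 0.0182, 0.0]
tcp_rot: [-0.0, 0.605, 0.796, 0.0]
force: [-0.8, 6.2, 4.0]
finger_gap: 0.761
grasp_force: 2.7
```

Call:
{"op": "move_arm", "data": {"motion": [{"dx":-0.03,"dy":0,"dz":0,"twist":0},{"dx":-0.03,"dy":0,"dz":0,"twist":0}]}}

```text
time_s: 22.17
position: [0.5731, 0.0176, -0.0]
tcp_rot: [-0.0, 0.605, 0.796, 0.0]
force: [-1.5, 5.5, 4.9]
finger_gap: 0.761
grasp_force: 2.7
```

Call:
{"op": "move_arm", "data": {"motion": [{"dx":-0.03,"dy":0,"dz":0,"twist":0},{"dx":-0.03,"dy":0,"dz":0,"twist":0},{"dx":-0.02,"dy":0,"dz":0,"twist":0}]}}

```text
time_s: 22.42
position: [0.5734, 0.0169, 0.0]
tcp_rot: [-0.0, 0.605, 0.796, 0.0]
force: [-1.5, 5.4, 4.8]
finger_gap: 0.758
grasp_force: 2.7
```

Call:
{"op": "move_arm", "data": {"motion": [{"dx":-0.03,"dy":0,"dz":0,"twist":0},{"dx":-0.02,"dy":0,"dz":0,"twist":0}]}}

```text
time_s: 22.58
position: [0.5735, 0.0164, 0.0]
tcp_rot: [-0.0, 0.605, 0.796, 0.0]
force: [-1.9, 4.8, 4.4]
finger_gap: 0.764
grasp_force: 2.7
```

Call:
{"op": "move_arm", "data": {"motion": [{"dx":-0.03,"dy":0,"dz":0,"twist":0},{"dx":-0.02,"dy":0,"dz":0,"twist":0},{"dx":-0.02,"dy":0,"dz":0,"twist":0}]}}

```text
time_s: 22.83
position: [0.5735, 0.0161, -0.0]
tcp_rot: [-0.0, 0.605, 0.796, 0.0]
force: [-0.9, 6.3, 5.0]
finger_gap: 0.765
grasp_force: 3.4
```

Call:
{"op": "move_arm", "data": {"motion": [{"dx":-0.02,"dy":0,"dz":0,"twist":0},{"dx":-0.02,"dy":0,"dz":0,"twist":0}]}}

```text
time_s: 23.0
position: [0.5735, 0.0161, -0.0]
tcp_rot: [-0.001, 0.605, 0.796, 0.001]
force: [-0.9, 6.9, 5.4]
finger_gap: 0.761
grasp_force: 4.0
```

Call:
{"op": "move_arm", "data": {"motion": [{"dx":-0.02,"dy":0,"dz":0,"twist":0},{"dx":-0.02,"dy":0,"dz":0,"twist":0}]}}

```text
time_s: 23.17
position: [0.5735, 0.0161, 0.0]
tcp_rot: [-0.001, 0.605, 0.796, 0.001]
force: [-1.4, 8.8, 5.6]
finger_gap: 0.765
grasp_force: 4.5
```

It is against the stop: the position has halted while the force climbs. The push is about 9 N, part of which is sliding friction. I go slightly up and hold.

Call:
{"op": "move_arm", "data": {"motion": [{"dx":-0.02,"dy":0,"dz":0,"twist":0},{"dx":-0.02,"dy":0,"dz":0,"twist":0},{"dx":-0.02,"dy":0,"dz":0,"twist":0},{"dx":0,"dy":0,"dz":0,"twist":0}]}}

```text
time_s: 23.5
position: [0.5735, 0.0162, 0.0001]
tcp_rot: [-0.001, 0.605, 0.796, 0.001]
force: [-2.0, 9.7, 5.4]
finger_gap: 0.76
grasp_force: 5.1
```

Call:
{"op": "move_arm", "data": {"motion": [{"dx":-0.02,"dy":0,"dz":0,"twist":0},{"dx":-0.02,"dy":0,"dz":0,"twist":0},{"dx":0,"dy":0,"dz":0,"twist":0},{"dx":0,"dy":0,"dz":0,"twist":0},{"dx":0,"dy":0,"dz":0,"twist":0},{"dx":0,"dy":0,"dz":0,"twist":0},{"dx":0,"dy":0,"dz":0,"twist":0},{"dx":0,"dy":0,"dz":0,"twist":0},{"dx":0,"dy":0,"dz":0,"twist":0},{"dx":0,"dy":0,"dz":0,"twist":0},{"dx":0,"dy":0,"dz":0,"twist":0},{"dx":0,"dy":0,"dz":0,"twist":0}]}}

```text
time_s: 24.5
position: [0.5735, 0.0162, 0.0]
tcp_rot: [-0.002, 0.605, 0.796, 0.001]
force: [-3.0, 11.7, 7.7]
finger_gap: 0.762
grasp_force: 5.6
```

Call:
{"op": "move_arm", "data": {"motion": [{"dx":0,"dy":0,"dz":0,"twist":0},{"dx":0,"dy":0,"dz":0,"twist":0},{"dx":0,"dy":0,"dz":0,"twist":0},{"dx":0,"dy":0,"dz":0,"twist":0},{"dx":0,"dy":0,"dz":0,"twist":0},{"dx":0,"dy":0,"dz":0,"twist":0}]}}

```text
time_s: 25.0
position: [0.5735, 0.0162, 0.0]
tcp_rot: [-0.002, 0.605, 0.796, 0.001]
force: [-2.4, 10.7, 6.2]
finger_gap: 0.765
grasp_force: 5.6
```

The push has held steady at 11 N for over a second. I back straight away and lift clear.

Call:
{"op": "move_arm", "data": {"motion": [{"dx":0.1,"dy":0,"dz":0,"twist":0},{"dx":0.2,"dy":0,"dz":0,"twist":0},{"dx":0.5,"dy":0,"dz":0,"twist":0},{"dx":1,"dy":0,"dz":0,"twist":0},{"dx":1.5,"dy":0,"dz":0,"twist":0},{"dx":2,"dy":0,"dz":0,"twist":0},{"dx":2,"dy":0,"dz":0,"twist":0},{"dx":0,"dy":0,"dz":-3,"twist":0},{"dx":0,"dy":0,"dz":-4,"twist":0},{"dx":0,"dy":0,"dz":-4,"twist":0},{"dx":0,"dy":0,"dz":-4,"twist":0},{"dx":0,"dy":0,"dz":-4,"twist":0}]}}

```text
time_s: 26.0
position: [0.554, 0.0841, 0.1915]
tcp_rot: [0.0, 0.605, 0.796, -0.001]
force: [0.7, 0.4, -1.2]
finger_gap: 0.762
grasp_force: 0.0
```

Call:
{"op": "move_arm", "data": {"motion": [{"dx":4,"dy":0,"dz":0,"twist":0},{"dx":4,"dy":0,"dz":0,"twist":0},{"dx":4,"dy":0,"dz":0,"twist":0},{"dx":0,"dy":0,"dz":0,"twist":0},{"dx":0,"dy":0,"dz":0,"twist":0},{"dx":0,"dy":0,"dz":0,"twist":0}]}}

```text
time_s: 26.5
position: [0.5225, 0.1996, 0.1895]
tcp_rot: [0.0, 0.605, 0.796, -0.001]
force: [-0.2, -0.3, -0.9]
finger_gap: 0.759
grasp_force: 0.0
```

```bash
python3 ly.py -.085; python3 - <<'E'
from h import *
for t in('tube_rack','reagent_bottle','jar'):
    for n in('scene',):
        snapshot(n)
        for m in mark_of(t,n)[:1]: print(t,ray(n,m['location'][1]*640,m['location'][0]*480,0).round(3))
cv2.imwrite('pics/end.png',np.hstack([cv2.resize(snapshot('top')[180:300,330:450],(400,400)),cv2.resize(snapshot('scene')[230:370,190:330],(400,400))]))
E
```

```text
26.5 [0.5225 0.1996 0.1895] [-0.2 -0.3 -0.9]
scene 0.66 [ 0.5962 -0.0789  0.1413] err 0.155 local [-0.0069 -0.0847] rel yaw -7.3
top 0.74 [ 0.6025 -0.0812  0.2686] err 0.028 local [-0.0014 -0.0886] rel yaw -0.0
tube_rack [ 0.777 -0.028  0.   ]
reagent_bottle [ 0.462 -0.104  0.   ]
jar [0.717 0.181 0.   ]
```

View pics/end.png

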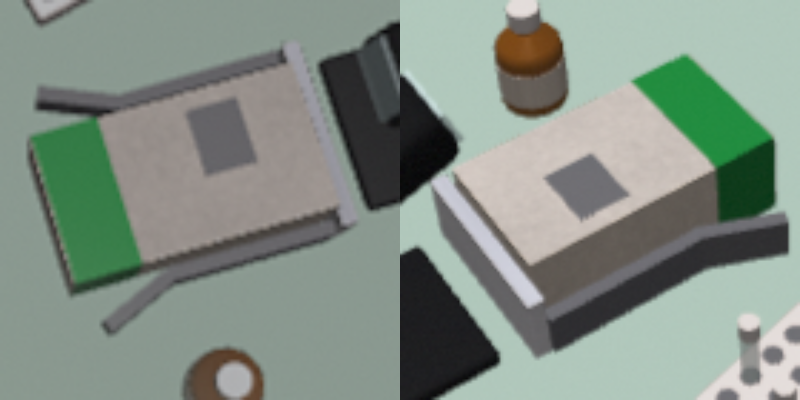

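The carton lies flat and square between the rails, with its end against the stop (left image about (320,150)) and its green foot outward. The bystanders have not moved and the robot is clear.

```bash
python3 -c "
from bench import *
print(finish_job())"
```

```text
the job is handed in; nothing more can be done
None
```

The carton was tipped towards the bay, slid home against the end stop and held there with about 11 N for 1.5 s; the rack, bottle and jar stayed put, and the job was handed in at about 27 s of the 70 s.

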